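# Turn the bail handle into the notches of the brazing stand

### The job

The steel bail handle lies askew across the grey brazing stand, both ends on the flat tops of the uprights beside their V-notches. Turn it until both ends have dropped right down into the two notches, so that it hangs quietly across the stand with its bow downwards; pushing it round is enough. Do not let it fall off the stand, leave the other things on the bench where they are, and let go.

Things in the scene. Friction and masses are not known exactly. Their poses are not given: they have to be found in the camera images.
- bail: bail handle of a log basket: bright steel round bar, 12 mm thick, 0.3 to 0.55 kg. Its two straight ends share one line, 282 mm tip to tip; between them a bow hangs 76 mm below that line and keeps it upright. Origin: midway on that line; y along it, z up. Bow and collars stay within 60 mm either side of the origin; plain bar beyond. Both ends are alike and slide freely on the flat tops
- bail_left (a point): point on the centre line of the bail's end at +y, 75 mm from its origin (plain bar goes on 66 mm beyond); axes as the bail's
- bail_right (a point): the same at -y, 75 mm from its origin
- stand: fixed stand: base plate 160 x 250 x 12 mm, two grey upright plates 150 mm apart, 8 mm thick along y, 130 mm wide along x. Flat tops 135 mm above the bench, in the middle of each a V-notch 28 mm wide, 24 mm deep. Origin: centre of underside; y from right to left upright. Outside the uprights (over 79 mm from the centre along y) only feet, bolts and base, below 30 mm
- notch_left (a point): where the centre line of the bar comes to lie when it is fully down in the notch of the upright at the stand's +y: mid-thickness of the plate, 122.7 mm above the bench, 18 mm lower than a bar lying on the flat top; axes as the stand's
- notch_right (a point): the same for the upright at the stand's -y
- rosette: forged five-petal flower, steel, about 100 mm across, 22 mm high, lying beside the stand; bystander, origin at the centre of its underside
- footplate: steel mounting plate 85 x 75 x 6 mm with three holes, lying flat beside the stand; bystander, origin at the centre of its underside
- collar: small dark steel ring, 32 mm across, 14 mm high, lying on the stand's base plate between the uprights, on the far half; bystander, origin at the centre of its underside
- hammer: hammer, 290 mm long, lying on the right side of the bench; bystander
- brush: hand brush, 200 mm long, lying on the left side; bystander
- tin: closed brass-coloured tin, 84 mm across, 55 mm high, at the far left; bystander, origin at the centre of its underside
- file: flat file with wooden handle, 325 mm long overall, lying on the right side; bystander

How it is judged:
By the outcome, as a careful person would: the job done as asked, in the order asked, and still so for the second after the job is handed in, with the robot touching nothing.
It also fails if it takes over 45 s, if anything falls off the work surface, if the arm or the gripper's body presses on something with over 40 N, if the wrist force passes 120 N, or if a joint passes its speed limit or range.

### The arm

A 6-joint arm with a two-finger parallel gripper is mounted at the origin on the work surface. World frame = base frame: x ahead of the robot, y to its left, z up, the work surface at z = 0. Lengths are in mm, angles in rad, forces in N, time in s.
With the tool pointing down it reaches from about 275 to 850 mm from the base axis. Payload 19 kg.
Tool frame: the origin (TCP) lies on the centre line of the jaws, within the pads' length; the fingertips stand r.tips_ahead ahead of it and the grasp point (between the pads) lies 6 mm ahead of it (r.tips_ahead is the distance from the TCP to the fingertips, in mm); z points along the fingers, y is the line along which they close (so a half turn about z gives the same grasp; the last joint's range is limited). The gripper opens to 85 mm and grips with 20 to 120 N. Pads are 22 mm wide; open, the fingers measure 114 mm over their backs; the gripper's body (76 mm by 85 mm) begins 54 mm behind the grasp point. The pads swing forward as they close: fully open they stand 13 mm farther back than shut.
Start: joints at [-0.134, 0.15, 1.437, -0, 1.554, -0.134], TCP at [574.972, -0.016, 256.267] pointing down, gripper open.
Joint ranges: [-2.8, 2.8], [-0.68, 2.1], [0.12, 2.68], [-1.39, 4.53], [0.16, 2.79], [-2.81, 2.81]. Speed limits (rad/s): [1.89, 1.89, 2.22, 3.01, 3.01, 3.01].

### API

Orientations are given as a unit quaternion [w, x, y, z].
In Python, from rig import r gives the robot as it stands.
- The arm moves only by the shell command python3 -m inch 'ROWS' [OPENING]. ROWS is JSON, a list of rows, each an object of numbers: "x", "y", "z": the shift along the world's x, y, z in cm; "rx", "ry", "rz": the turn, a rotation vector about the world's x, y, z in degrees. In form: [{"x": .., "y": .., "z": .., "rx": .., "ry": .., "rz": ..}, ...]. A call has 1 to 20 rows; each row shifts and turns the commanded pose from where the row before left it; what a row does not reach is not made up. A row lasts 1/8 s, in which the tool goes at most 62.5 mm and 10.7 degrees, less where a joint would pass 70% of its speed; a pose out of reach is approached as far as the arm can. A call with a gripper value outside its range is refused whole. OPENING is the opening in per cent of the stroke, from 0 (shut) to 100 (fully open), set as the call begins (- or left out, the last holds). The fingers move at their own pace and stop on an object; the grip force is fixed at half the most. Time passes only in rows, so rows that do not move let the fingers close. It gives the time, the measured TCP pose, the force, the opening and the grip force at its end, in the units of the state.
- r.get_state(): the state, without advancing time (a new reading comes with each control period).
- r.read_camera(name): name is "scene" or "side" or "wrist"; returns a dict with "frame" (420x560x3 uint8, blue, green, red), "fovy" (degrees; the focal length in pixels is half the picture's height over the tangent of half this angle, whatever the lens; pixels are square), "cx", "cy" (the principal point, pixels), "dist" ([k1, k2, p1, p2, k3] as OpenCV has them; the pictures are not rectified), "R" (3x3) and "t" (3): a world point X has camera coordinates R X + t; the wrist camera has in their place "T_tool_cam" (4x4, takes a point from camera to tool coordinates, whose origin is the TCP and whose axes are the flange's). Camera axes: x right, y down, z forward; pixel columns grow to the right and rows downward; lengths in mm; the calibration is good to about 2 mm. A picture is of the moment at which its call begins: read the wrist's pose just before it. There is no depth.
- r.sign_off(): hands the job in; it is judged then, once.
The state is a dict: "clock": time; "joints": joint angles; "qvel": joint speeds; "joint_efforts": joint torques, N m; "ee_pos": TCP position; "eef_rot": TCP orientation; "ft_force": force on the tool from outside, world axes, zero at the start; "wrist_torque": the same for the moment, N m; "gripper_width": opening from 0.0 (shut) to 1.0 (fully open); "gripper_force": force on a finger pad.
Only numpy, scipy, OpenCV 4.12 (cv2) and the standard library are available. Lean on these libraries where they do the work, as an engineer would, in place of code of your own. Each camera call takes 0.05 s, during which the arm holds its last target. There are 200 camera calls.

## Working session

There is one attempt and no reset: what is moved stays moved. The work goes in short steps, Python scripts to look and compute and a shell command to move; the robot and the scene stay as the last step left them, time stands still between calls to the robot, and variables do not carry over. Pictures are saved under pics/ and viewed, at most 10 in all, crops included, and the job is handed in when it is done.

```bash
mkdir -p pics; cat > h.py <<'E'
from rig import r
import cv2, numpy as np
def K(c):
    f=210/np.tan(np.radians(c["fovy"])/2); return np.array([[f,0,c["cx"]],[0,f,c["cy"]],[0,0,1.]])
def ext(c):
    if "R" in c: return np.array(c["R"]),np.array(c["t"]).ravel()
    return c["Rw"],c["tw"]
def look(n,fn=None):
    s=r.get_state(); c=r.read_camera(n)
    if "R" not in c:
        from scipy.spatial.transform import Rotation as Ro
        w,x,y,z=s["eef_rot"]; T=np.eye(4); T[:3,:3]=Ro.from_quat([x,y,z,w]).as_matrix(); T[:3,3]=s["ee_pos"]
        M=np.linalg.inv(T@np.array(c["T_tool_cam"])); c["Rw"],c["tw"]=M[:3,:3],M[:3,3]
    if fn: cv2.imwrite("pics/"+fn,c["frame"])
    return c
def plane(c,uv,z):
    R,t=ext(c); p=cv2.undistortPoints(np.array(uv,float).reshape(-1,1,2),K(c),np.array(c["dist"],float)).reshape(-1,2)
    d=np.c_[p,np.ones(len(p))]@R; o=-R.T@t
    return o+d*((z-o[2])/d[:,2])[:,None]
def proj(c,X):
    R,t=ext(c); return cv2.projectPoints(np.array(X,float).reshape(-1,3),cv2.Rodrigues(R)[0],t,K(c),np.array(c["dist"],float))[0].reshape(-1,2)
E
python3 - <<'E'
from h import *
a=[look(n)["frame"] for n in("scene","side","wrist")]
for n,f in zip("abc",a): cv2.imwrite(f"pics/{n}.png",cv2.resize(f,(800,600)))
print(r.tips_ahead,r.get_state())
E
```

```text
25.0 {'clock': 0.15, 'joints': array([-1.34001658e-01,  1.50880006e-01,  1.43782257e+00, -2.20670382e-05,
        1.55381334e+00, -1.34000396e-01]), 'qvel': array([ 1.12084574e-03, -2.95710593e-04, -2.69539185e-03,  1.16520263e-03,
        8.24663572e-05, -4.82792075e-04]), 'joint_efforts': array([ 2.28272773e-03, -7.13383126e+01, -5.71041870e+01, -3.10331814e-05,
        7.20541226e-03, -6.05664604e-05]), 'ee_pos': array([ 5.74845521e+02, -6.55102386e-03,  2.55839604e+02]), 'eef_rot': array([-3.60419755e-04,  7.07107016e-01,  7.07106396e-01, -2.88660479e-04]), 'ft_force': array([ 0.66772173, -0.58557213, -0.63484773]), 'wrist_torque': array([ 0.00766821, -0.02545412,  0.00212579]), 'gripper_force': 0.0, 'gripper_width': 1.0002092179617}
```

View pics/a.png

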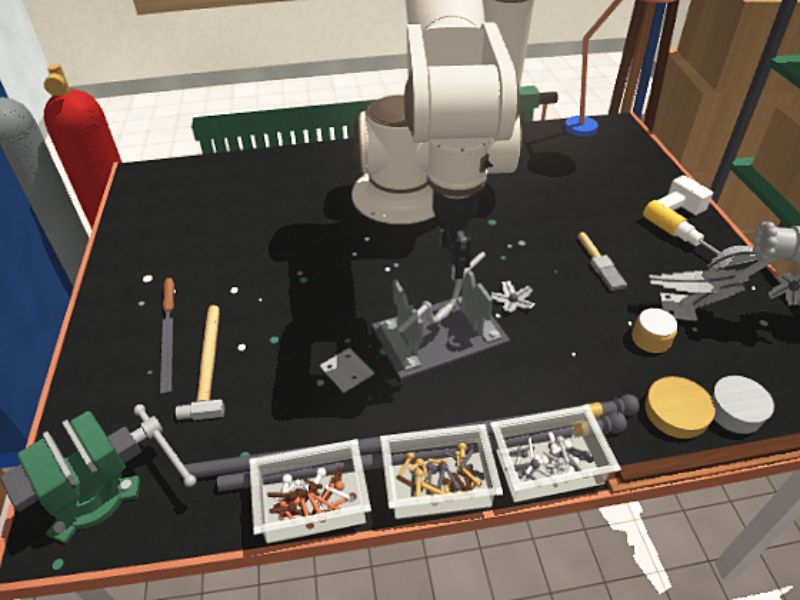

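View pics/b.png

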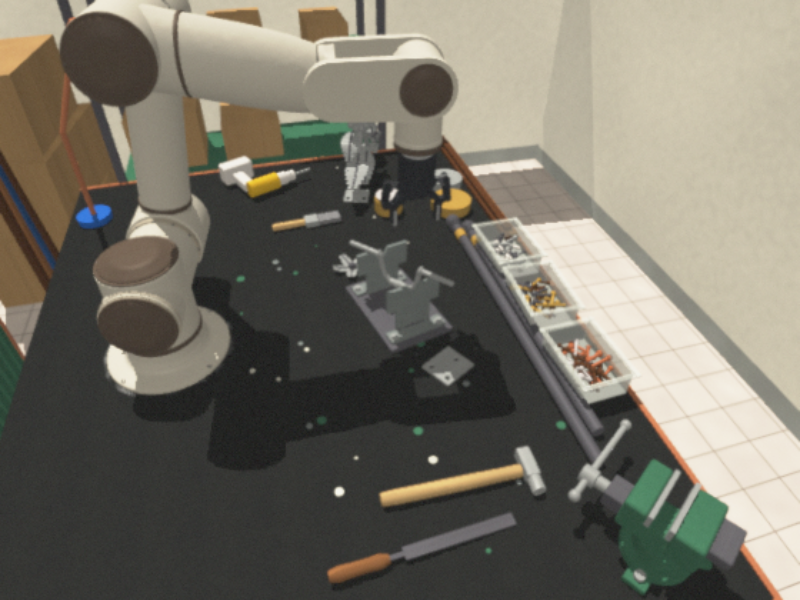

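View pics/c.png

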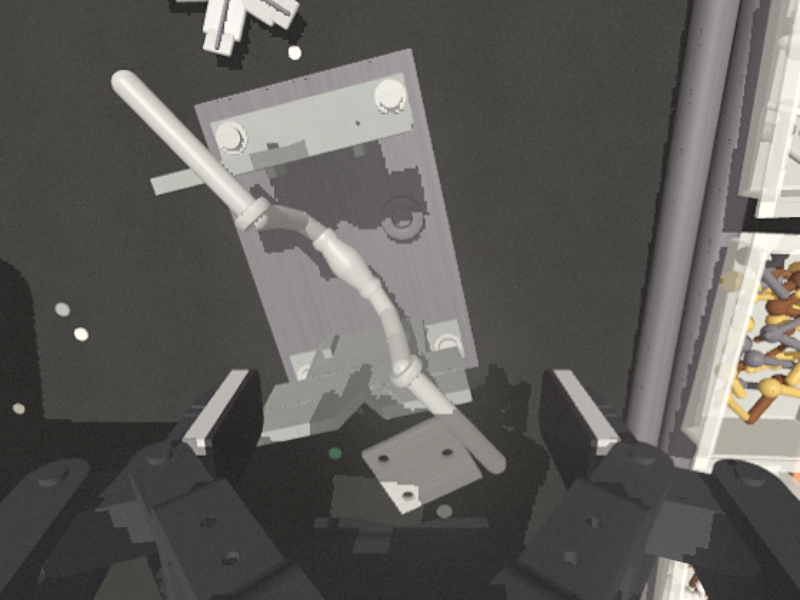

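The wrist view (800x600) shows the bail tips at about (122,80) and (496,465). The base plate corners are near (410,48), (195,105) and (478,365), and the right notch is near (360,403).

```bash
python3 - <<'E'
from h import *
c=look("wrist"); s=.7
P=lambda uv,z:plane(c,np.array(uv)*s,z)
b=P([(128,87),(490,459)],141); print("bail",b,np.linalg.norm(b[0]-b[1]),np.degrees(np.arctan2(*(b[0]-b[1])[[1,0]])))
q=P([(410,48),(195,105),(478,365)],12); print(q,np.linalg.norm(q[0]-q[1]),np.linalg.norm(q[0]-q[2]))
cen=(q[1]+q[2])/2; v=q[0]-q[2]; v/=np.linalg.norm(v); x=np.array([v[1],-v[0],0])
print("stand",cen,np.degrees(np.arctan2(v[1],v[0])))
cen[2]=0
L=lambda X,Y,Z: cen+X*x+Y*v+np.array([0,0,Z])
img=cv2.resize(c["frame"],(800,600))
for Y,col in((75,(0,0,255)),(-75,(0,255,0))):
    pts=[L(a,Y,z) for a,z in((-65,135),(-14,135),(0,111),(14,135),(65,135))]
    cv2.polylines(img,[np.int32(proj(c,pts)/s)],False,col,1)
    print("notch",L(0,Y,122.7))
for u in proj(c,b)/s: cv2.circle(img,tuple(np.int32(u)),4,(255,0,0),1)
cv2.imwrite("pics/d.png",img)
o=-ext(c)[0].T@ext(c)[1];print("cam",o)
E
```

```text
bail [[ 451.85691423   97.12747194  141.        ]
 [ 625.42739234 -100.52813197  141.        ]] 263.0483769722756 131.28785609151188
[[ 580.99121578  133.61857003   12.        ]
 [ 428.88706099   97.24743961   12.        ]
 [ 638.7412947  -106.25508869   12.        ]] 156.3922409614861 246.72746859575835
stand [533.81417784  -4.50382454  12.        ] 103.53646971034607
notch [516.25935939  68.41276033 122.7       ]
notch [551.3689963  -77.42040941 122.7       ]
cam [574.62961786  75.42724764 371.96236033]
```

View pics/d.png

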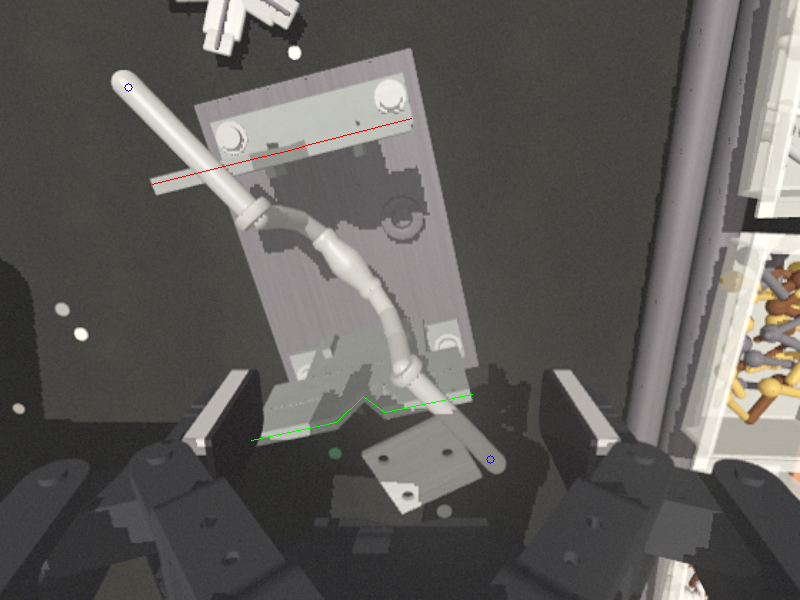

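The overlay fits the stand, which is yawed 13.5°. The bail is about 28° askew and nearly centred on it. I'll cage each end between half-open jaws, outside the uprights, and push them round in alternation, left end first.

```bash
python3 -m inch '[{"x":-4,"y":3,"rz":10},{"x":-4,"y":3,"rz":10},{"x":-3.35,"y":2.6},{},{"z":-3},{}]' 40; python3 - <<'E'
from h import *
c=look("wrist","e.png"); print(r.get_state()["ee_pos"])
E
```

```text
[ 5.74910225e+02 -2.58262401e-02  2.56025567e+02]invalid input at $[0]: expected keys x, y, z, rx, ry, rz
```

View pics/e.png

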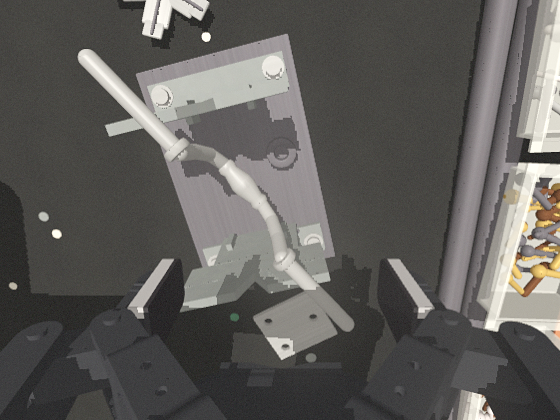

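The call was refused because every row needs all six keys, so nothing has moved and the view is unchanged.

```bash
python3 -m inch '[{"x":-4,"y":3,"z":0,"rx":0,"ry":0,"rz":10},{"x":-4,"y":3,"z":0,"rx":0,"ry":0,"rz":10},{"x":-3.4,"y":2.6,"z":0,"rx":0,"ry":0,"rz":0},{"x":0,"y":0,"z":-2,"rx":0,"ry":0,"rz":0},{"x":0,"y":0,"z":0,"rx":0,"ry":0,"rz":0},{"x":0,"y":0,"z":0,"rx":0,"ry":0,"rz":0}]' 40; python3 - <<'E'
from h import *
c=look("wrist"); cv2.imwrite("pics/f.png",c["frame"]); print(r.get_state()["ee_pos"])
E
```

```text
clock: 1.0
ee_pos: [461.3, 85.7, 236.8]
eef_rot: [0.0, 0.574, 0.819, -0.0]
ft_force: [-0.2, 0.5, 0.1]
gripper_width: 0.402
gripper_force: 0.0
[461.44281674  85.73709888 236.83172933]
```

View pics/f.png

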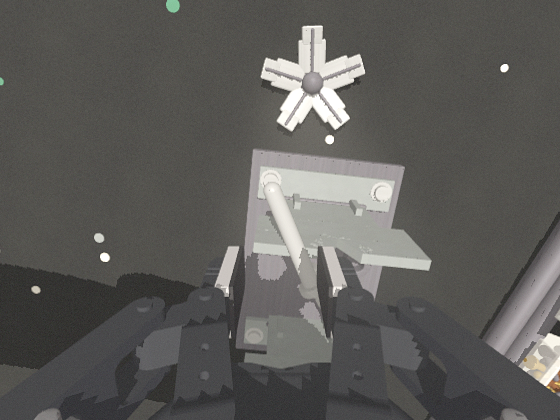

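The left tip is at (270,188) and the jaws are at about (230,265) and (333,265). The bar runs between them.

```bash
python3 - <<'E'
from h import *
c=look("wrist"); t=plane(c,[(272,192),(294,243)],141); print(t, np.degrees(np.arctan2(*(t[0]-t[1])[[1,0]])))
print(proj(c,[(461.4,86.1,141),(451,97,141)]))
E
```

```text
[[450.86173137  97.68263953 141.        ]
 [477.42868273  68.24273448 141.        ]] 132.06350293360262
[[281.03072986 212.69776229]
 [271.85264352 193.00331661]]
```

```bash
python3 -m inch '[{"x":0,"y":0,"z":-4,"rx":0,"ry":0,"rz":0},{"x":0,"y":0,"z":-4,"rx":0,"ry":0,"rz":0},{"x":0,"y":0,"z":-3,"rx":0,"ry":0,"rz":0},{"x":0,"y":0,"z":0,"rx":0,"ry":0,"rz":0},{"x":0,"y":0,"z":0,"rx":0,"ry":0,"rz":0}]'
python3 -m inch '[{"x":0.5,"y":0.1,"z":0,"rx":0,"ry":0,"rz":0},{"x":0.5,"y":0.1,"z":0,"rx":0,"ry":0,"rz":0},{"x":0.5,"y":0.1,"z":0,"rx":0,"ry":0,"rz":0},{"x":0.5,"y":0.1,"z":0,"rx":0,"ry":0,"rz":0},{"x":0.5,"y":0.1,"z":0,"rx":0,"ry":0,"rz":0},{"x":0.5,"y":0.1,"z":0,"rx":0,"ry":0,"rz":0},{"x":0,"y":0,"z":0,"rx":0,"ry":0,"rz":0}]'
python3 - <<'E'
from h import *
c=look("side"); cv2.imwrite("pics/g.png",cv2.resize(c["frame"][130:260,220:340],None,fx=4,fy=4))
c=look("scene"); cv2.imwrite("pics/g2.png",cv2.resize(c["frame"][150:280,240:400],None,fx=4,fy=4))
E
```

```text
clock: 1.72
ee_pos: [461.7, 85.9, 127.7]
eef_rot: [0.001, 0.574, 0.819, 0.0]
ft_force: [-0.1, 0.1, -0.5]
gripper_width: 0.399
gripper_force: 0.0
clock: 2.6
ee_pos: [491.3, 92.0, 126.2]
eef_rot: [-0.0, 0.574, 0.819, -0.0]
ft_force: [-0.3, -0.1, 0.8]
gripper_width: 0.403
gripper_force: 0.0
```

View pics/g2.png

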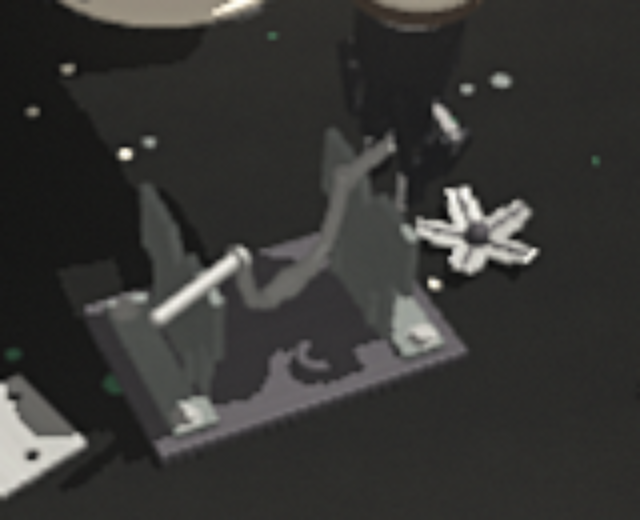

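The left end is in the jaws and partly turned. The right tip is at about crop (157,318), full-frame (279,229), still on the flat top toward the far side.

```bash
python3 -m inch '[{"x":0,"y":0,"z":4,"rx":0,"ry":0,"rz":0},{"x":0,"y":0,"z":5,"rx":0,"ry":0,"rz":0},{"x":0,"y":0,"z":4,"rx":0,"ry":0,"rz":0},{"x":3,"y":-4,"z":0,"rx":0,"ry":0,"rz":0},{"x":3,"y":-4,"z":0,"rx":0,"ry":0,"rz":0},{"x":3,"y":-4,"z":0,"rx":0,"ry":0,"rz":0},{"x":2,"y":-4,"z":0,"rx":0,"ry":0,"rz":0},{"x":0,"y":0,"z":0,"rx":0,"ry":0,"rz":0},{"x":0,"y":0,"z":0,"rx":0,"ry":0,"rz":0}]'
python3 - <<'E'
from h import *
c=look("scene"); print(plane(c,[(279.5,229)],141))
c=look("wrist","i.png")
E
```

```text
clock: 3.82
ee_pos: [600.7, -67.7, 256.1]
eef_rot: [-0.0, 0.574, 0.819, -0.0]
ft_force: [0.5, 0.6, -0.3]
gripper_width: 0.403
gripper_force: 0.0
[[ 627.78653351 -105.11300865  141.        ]]
```

View pics/i.png

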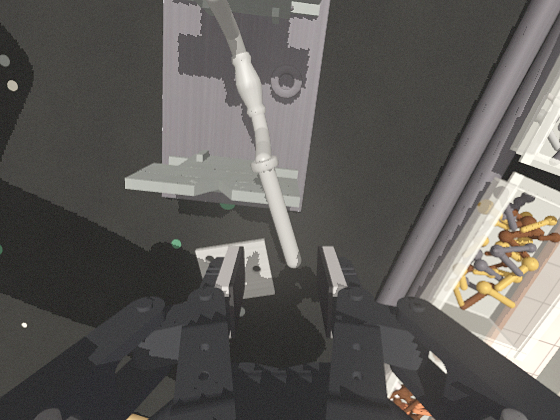

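```bash
python3 - <<'E'
from h import *
c=look("wrist"); t=plane(c,[(290,258),(267,176)],141); print(t)
o=np.array([533.8,-4.5]);v=np.array([-.234,.972]);x=np.array([.972,.234])
p=t[:,:2]-o; print(p@x,p@v)
X=np.interp(-106,p@v,p@x); print(X,o+X*x-106*v,"notch line",o-106*v)
E
```

```text
[[ 622.12912097 -105.62769275  141.        ]
 [ 584.2053891   -50.75441724  141.        ]]
[62.19202547 38.17050457] [-118.96513166  -56.7541546 ]
57.18579994986558 [614.18859755 -94.15052281] notch line [ 558.604 -107.532]
```

```bash
python3 -m inch '[{"x":1.3,"y":-2.7,"z":0,"rx":0,"ry":0,"rz":0},{"x":0,"y":0,"z":-4,"rx":0,"ry":0,"rz":0},{"x":0,"y":0,"z":-5,"rx":0,"ry":0,"rz":0},{"x":0,"y":0,"z":-4,"rx":0,"ry":0,"rz":0},{"x":0,"y":0,"z":0,"rx":0,"ry":0,"rz":0},{"x":0,"y":0,"z":0,"rx":0,"ry":0,"rz":0}]'
python3 -m inch '[{"x":-0.5,"y":-0.12,"z":0,"rx":0,"ry":0,"rz":0},{"x":-0.5,"y":-0.12,"z":0,"rx":0,"ry":0,"rz":0},{"x":-0.5,"y":-0.12,"z":0,"rx":0,"ry":0,"rz":0},{"x":-0.5,"y":-0.12,"z":0,"rx":0,"ry":0,"rz":0},{"x":-0.5,"y":-0.12,"z":0,"rx":0,"ry":0,"rz":0},{"x":-0.5,"y":-0.12,"z":0,"rx":0,"ry":0,"rz":0},{"x":-0.5,"y":-0.12,"z":0,"rx":0,"ry":0,"rz":0},{"x":-0.5,"y":-0.12,"z":0,"rx":0,"ry":0,"rz":0},{"x":-0.5,"y":-0.12,"z":0,"rx":0,"ry":0,"rz":0},{"x":-0.5,"y":-0.12,"z":0,"rx":0,"ry":0,"rz":0},{"x":-0.5,"y":-0.12,"z":0,"rx":0,"ry":0,"rz":0},{"x":0,"y":0,"z":0,"rx":0,"ry":0,"rz":0}]'
python3 - <<'E'
from h import *
c=look("side"); A=cv2.resize(c["frame"][130:260,220:340],None,fx=4,fy=4)
c=look("scene"); B=cv2.resize(c["frame"][150:280,250:345],None,fx=4,fy=4)
cv2.imwrite("pics/j.png",np.hstack([A[:,:420],B]))
E
```

```text
clock: 4.72
ee_pos: [614.7, -94.8, 128.4]
eef_rot: [0.001, 0.573, 0.819, 0.0]
ft_force: [0.4, 0.1, 0.1]
gripper_width: 0.396
gripper_force: 0.0
clock: 6.22
ee_pos: [558.7, -108.3, 126.3]
eef_rot: [-0.0, 0.574, 0.819, -0.0]
ft_force: [-0.2, -1.1, 0.3]
gripper_width: 0.404
gripper_force: 0.0
```

View pics/j.png

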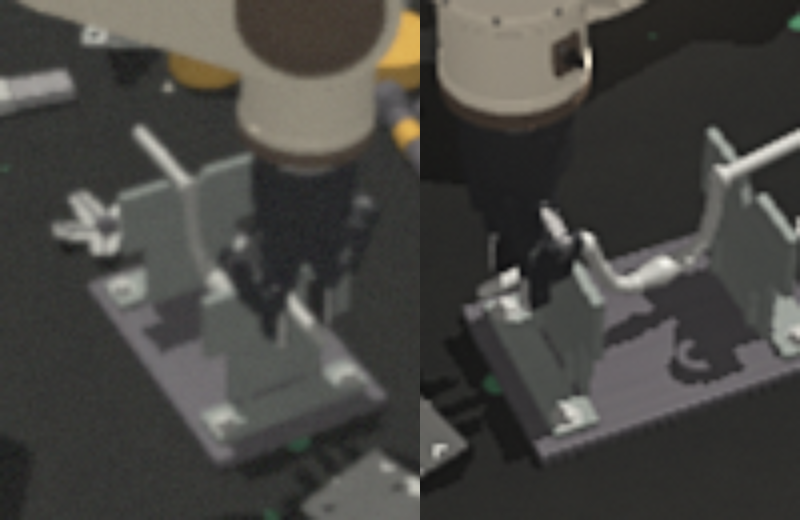

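The right end is at or near its notch, and the left end is still on the flat just short of its own. I'll nudge on and use the force reading to tell.

```bash
for i in 1 2 3; do python3 -m inch '[{"x":-0.3,"y":-0.07,"z":0,"rx":0,"ry":0,"rz":0},{"x":0,"y":0,"z":0,"rx":0,"ry":0,"rz":0}]' | egrep 'ee_pos|ft_f'; done
python3 - <<'E'
from h import *
for i in range(3): print(r.get_state()["ft_force"],r.get_state()["wrist_torque"])
E
```

```text
ee_pos: [555.8, -108.9, 126.2]
ft_force: [-0.1, -0.6, 0.6]
ee_pos: [552.8, -109.7, 126.3]
ft_force: [-0.9, 0.4, 0.3]
ee_pos: [549.8, -110.4, 126.3]
ft_force: [0.5, 0.0, 0.5]
[0.46080904 0.03610063 0.47305222] [-0.03858864 -0.0011705  -0.02741538]
[0.46080904 0.03610063 0.47305222] [-0.03858864 -0.0011705  -0.02741538]
[0.46080904 0.03610063 0.47305222] [-0.03858864 -0.0011705  -0.02741538]
```

```bash
cat >> h.py <<'E'
O=np.array([533.8,-4.5]);V=np.array([-.234,.972]);XH=np.array([.972,.234])
def prof(c,Y,z=141,lo=-70,hi=70):
    "runs of bright pixels across the stand's x at stand Y, height z: (start,end,mean)"
    xs=np.arange(lo,hi+1.); P=np.c_[O+xs[:,None]*XH+Y*V,np.full(len(xs),z)]
    uv=proj(c,P).astype(np.float32); g=cv2.GaussianBlur(cv2.cvtColor(c["frame"],cv2.COLOR_BGR2GRAY),(3,3),0)
    b=cv2.remap(g,uv[:,0].reshape(1,-1),uv[:,1].reshape(1,-1),cv2.INTER_LINEAR)[0].astype(int)
    return b[::4]
E
python3 -m inch '[{"x":0,"y":0,"z":4,"rx":0,"ry":0,"rz":0},{"x":0,"y":0,"z":5,"rx":0,"ry":0,"rz":0},{"x":0,"y":0,"z":4,"rx":0,"ry":0,"rz":0},{"x":0,"y":0,"z":0,"rx":0,"ry":0,"rz":0}]'|grep ee_pos
python3 - <<'E'
from h import *
c=look("wrist","k.png"); print(np.arange(-70,71,4))
for Y in(-120,-110,-100,-90,90,100,110,120): print(Y,prof(c,Y,123 if Y<0 else 141))
E
```

```text
ee_pos: [550.8, -110.6, 259.5]
[-70 -66 -62 -58 -54 -50 -46 -42 -38 -34 -30 -26 -22 -18 -14 -10  -6  -2
   2   6  10  14  18  22  26  30  34  38  42  46  50  54  58  62  66  70]
-120 [ 74  76  74  75  76  78  79  80  80  82  84  86  87  89  91  90 177 217
 208  91  93  92  90  90  88  87  86  84  81  82  81  79  77  76  76  75]
-110 [ 74  75  75  75  77  77  74  76  81  75  81  83  79  85  88  83 179 216
 207  92  85  84  87  82  86  86  77  78  80  79  78  78  77  78  75  75]
-100 [ 75  75  76  77  78  75  60  61  63  65  65  68  67  69  98 105 179 217
 207  76  72  73  72  72  70  68  66  76  81  79  79  77  77  78  78  76]
-90 [ 75  76  84 149 147 107  95  95  95  96  97  96  97  98  99  99 178 217
 207 100 102 100  99  97  99 100  96  97 146 149  79  80  78  78  77  76]
90 [0 0 0 0 0 0 0 0 0 0 0 0 0 0 0 0 0 0 0 0 0 0 0 0 0 0 0 0 0 0 0 0 0 0 0 0]
100 [0 0 0 0 0 0 0 0 0 0 0 0 0 0 0 0 0 0 0 0 0 0 0 0 0 0 0 0 0 0 0 0 0 0 0 0]
110 [0 0 0 0 0 0 0 0 0 0 0 0 0 0 0 0 0 0 0 0 0 0 0 0 0 0 0 0 0 0 0 0 0 0 0 0]
120 [0 0 0 0 0 0 0 0 0 0 0 0 0 0 0 0 0 0 0 0 0 0 0 0 0 0 0 0 0 0 0 0 0 0 0 0]
```

The bar now lies at X≈-1 mm and parallel to the stand's axis, so both ends may be down. I'll move to an overview for one composite look.

```bash

python3 -m inch '[{"x":-2,"y":1,"z":3,"rx":0,"ry":0,"rz":0},{"x":-3,"y":2,"z":3,"rx":0,"ry":0,"rz":0},{"x":-3,"y":2,"z":2,"rx":0,"ry":0,"rz":0},{"x":0,"y":0,"z":0,"rx":0,"ry":0,"rz":0},{"x":0,"y":0,"z":0,"rx":0,"ry":0,"rz":0}]'|grep ee_pos
python3 - <<'E'
from h import *
c=look("wrist"); w=c["frame"]
for Y in(-120,-90,90,120):
  for z in (123,141): print(Y,z,prof(c,Y,z))
# width-independent height test: tip pixel along axis
s=look("side"); A=cv2.resize(s["frame"][155:255,235:335],(400,400))
B=look("scene"); sc=B
B=cv2.resize(B["frame"][165:275,250:360],(400,400))
C=cv2.resize(w,(266,200))
cv2.imwrite("pics/l.png",np.vstack([np.hstack([A,B]),np.hstack([C,np.zeros((200,534,3),np.uint8)])]))
E
```

```text
ee_pos: [470.1, -60.4, 335.1]
-120 123 [ 93  88  90  91  92  94  95  96  95  97 100  80  88 197 199 200 199 232
 226 231 115  96  95  94  94  93  92  92  92  90  89  89  88  88  86  86]
-120 141 [154  88  69  74 144 195 217 232 234 234 195  74  87 196 200 199 133  93
  91  92  96  93  93  90  92  91  91  90  90  89  89  87  86  85  86  84]
-90 123 [ 87  72  74  76  76  76  79  80  79  80  85  85  83  83  82  84 190 231
 227  86  82  80  80  79  93  94  93  94  91  91  91  89  89  90  87  86]
-90 141 [ 86  85  83  86  86  85  92  87  90  96  86  83  95  99  93 196 232 220
  86  90  90  84  89  92  95  93  93  92  90  89  89  88  87  85  86  84]
90 123 [219 235 230 220 219 220 219 218 216 215 215 214 215 214 215 213 195 245
 232 210 210 211 211 225 215 211 165  97  82  83  81  81  82  81  81  80]
90 141 [177 181 177 177 175 179 174 175 173 172 173 172 167 169 171 200 250 225
 169 168 166 166 165 167 164 148  81  82  82  82  82  81  81  82  82  82]
120 123 [  0   0   0   0   0  29  80  83  83  83  81  53  52  70  81  79 195 246
 232  86  84  82  82  84  83  82  85  83  83  82  82  82  82  82  82  81]
120 141 [  0   0   0   0   0   0   0   0   0   0   0   0   0   0   8 140 252 226
  82  83  83  83  83  83  85  84  84  83  83  82  84  82  82  81  82  81]
```

View pics/l.png

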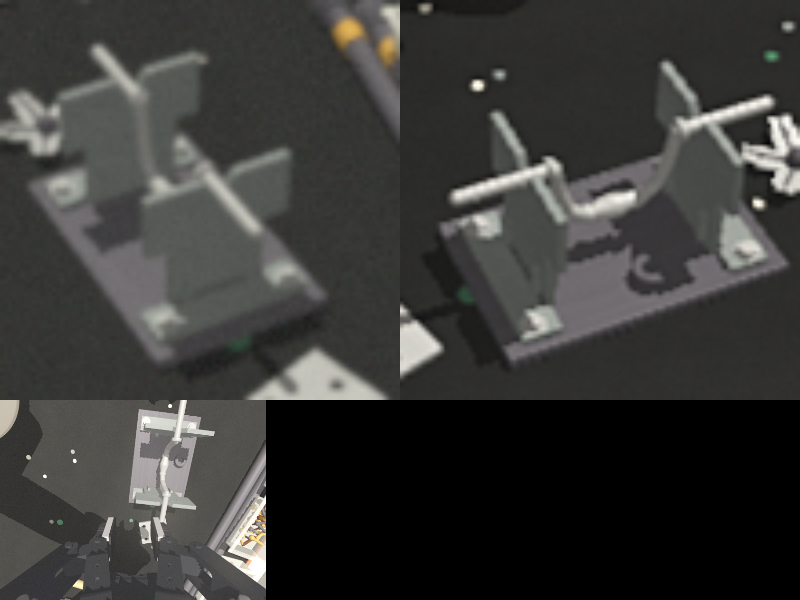

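Both ends appear to sit in the V-notches with the bow hanging down, tips in the scene panel at about (455,197) and (771,101). I'll check both tip heights numerically.

```bash
python3 - <<'E'
from h import *
c=look("scene"); f=lambda u,v:((u-400)/400*110+250,165+v*.275)
for n,(u,v),s in(("L",(768,103),1),("R",(457,196),-1)):
    for z in(123,141):
        p=plane(c,[f(u,v)],z)[0,:2]-O; print(n,z,"X",p@XH,"Y",p@V)
# vertical stability of image over 0.5 s
a=c["frame"].astype(int)
for i in range(5): b=look("scene")["frame"].astype(int)
print(np.abs(a-b)[165:275,250:360].max())
E
```

```text
L 123 X 5.8031818754883275 Y 134.63839627719267
L 141 X 22.20002426599495 Y 123.15049784404913
R 123 X 1.9725838795765824 Y -133.8307327697245
R 141 X 18.450553197367967 Y -139.63281516745593
9
```

Only z = 123 mm fits both views (X near 0, tips at ±134 mm), so both ends are fully down. The bail is also still.

```bash
python3 -c "from rig import r; print(r.sign_off())"
```

```text
the job is handed in; nothing more can be done
None
```

The bail now hangs with both ends fully down in the two notches, bow downwards and still; the robot is clear of it, the bystanders that show in the last pictures look undisturbed, and the job is handed in.

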